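Square a junction box into the holding fixture

TASK

Get the steel junction box ready for drilling: push it along the worktop into the wooden fixture until it is flat against the back fence, then push the blue side stop along the fence until the box sits snugly between it and the fixed end stop, square in the corner. Only push: the box must not be lifted or tipped, and the other things are left where they are.

Things in the scene. Friction and masses are not known exactly. Their poses are not given: they have to be found in the camera images.
- steel_box: Closed square steel junction box, 102 x 102 mm, 44 mm high, about 0.34 kg, loose on the worktop. Origin: centre of its underside; x, y parallel to its sides, z up. It starts on the robot's side of the fixture, in front of the gap between end stop and blue side stop, turned up to 12 degrees to the fixture.
- fixture: Wooden fixture, fixed, 24 mm high. Origin on the worktop at its inner corner; x points across the fence away from the robot, y left along it. Back fence: face at x=0, 34 mm thick behind it, y=+30 to -306 mm. End stop: face at y=0, 30 mm thick (to y=+30), reaching to x=-85 mm on the robot's side. A box home in the corner has its centre at x=-51, y=-51 mm.
- side_stop (a joint): Travel (m) of the blue side stop along the fence: 0 farthest right, growing leftwards (fixture +y) to 0.20. Its left, clamping face lies at fixture y = -0.240 + travel, so it meets a box home in the corner at 0.138. About 2 N friction, no spring: it stays where it is left.
- side_stop_push (a point): Centre of the dark pad on the outer (right, -y) face of the blue side stop, where to push: 22 mm above the worktop, 47 mm in front of the fence's face; axes as the fixture. The blue arm is 24 mm thick along y, 42 mm high, reaches 90 mm in front of the fence. Its carriage with black knob on the fence is 47 mm high and ends 50 mm right of the clamping face.
- receptacle: Bystander, not to be moved: yellow and white wall receptacle (43 x 108 x 38 mm), lying face down. Origin at the centre of its underside.
- tape_black: Bystander, not to be moved: roll of black tape, 62 mm across, 19 mm high, lying flat. Origin at the centre of its underside.
- emt_coupling: Bystander, not to be moved: zinc tube coupling, 46 mm long, 25 mm thick, lying on its side. Origin at the centre of its underside.
- paint_bottle: Bystander, not to be moved: small red paint bottle with a white cap, 37 mm across, 112 mm tall, standing. Origin at the centre of its underside.
- screwdriver: Bystander, not to be moved: screwdriver with a yellow handle, 195 mm long, 32 mm thick, lying down. Origin at the centre of its underside.
Mind the look-alikes: they are no part of the job. What is shaped like the steel_box but yellow is not meant.

How it is judged:
By the outcome, as a careful person would: the job done as asked, in the order asked, and still so for the second after the job is handed in, with the robot touching nothing.
It also fails if it takes over 45 s, if anything falls off the work surface, if the arm or the gripper's body presses on something with over 40 N, if the wrist force passes 120 N, or if a joint passes its speed limit or range.

ROBOT

A 7-joint arm with a two-finger parallel gripper is mounted at the origin on a cart in front of the work surface, level with it; the furniture and walls round the work are solid. World frame = base frame: x ahead of the robot, y to its left, z up, the work surface at z = 0. Lengths are in mm, angles in rad, forces in N, time in s.
With the tool pointing down it reaches from about 400 to 875 mm from the base axis. Payload 4.4 kg.
Tool frame: the origin (TCP) lies at the very end of the fingers, on their centre line; the grasp point (between the pads) lies 19 mm behind it; z points along the fingers, y is the line along which they close (so a half turn about z gives the same grasp; the last joint's range is limited). The gripper opens to 85 mm and grips with 20 to 120 N. Pads are 22 mm wide; open, the fingers measure 114 mm over their backs; the gripper's body (76 mm by 85 mm) begins 54 mm behind the grasp point. The pads swing forward as they close: fully open they stand 13 mm farther back than shut.
Start: joints at [1.148, 0.628, 0.038, 1.517, -0.027, 0.996, -0.02], TCP at [227.058, -609.067, 231.313] pointing down, gripper open.
Joint ranges: [-3.06, 3.06], [-0.37, 2.12], [-1.25, 1.32], [0.18, 2.47], [-1.1, 4.24], [0.23, 1.98], [-2.94, 2.94]. Speed limits (rad/s): [2.57, 2.57, 3.14, 3.14, 3.14, 3.14, 3.14].

INTERFACE

Orientations are given as [roll, pitch, yaw] about the fixed x, y, z axes, in that order (R = Rz(yaw) Ry(pitch) Rx(roll)).
In Python, from cell import monitor, viewer, workorder gives the robot as it stands.
- The arm moves only by the tool arm_command, never from a script. Its argument "series" is one flat list of numbers, 5 for each row, row after row: the opening in per cent of the stroke, from 0 (shut) to 100 (fully open), then the shift along the tool's x, y, z in cm, then the turn about the tool's z in degrees. In form: [claw, x, y, z, roll, claw, x, y, z, roll, ...]. A call has exactly 5 rows; each row is the pose to reach, as a shift and turn from the pose commanded when the call began, along the tool's axes at that moment; what a row does not reach only later rows make up. A row lasts 1/12 s, in which the tool goes at most 41.7 mm and 7.16 degrees, less where a joint would pass 70% of its speed; a pose out of reach is approached as far as the arm can. A call with a gripper value outside its range is refused whole. The fingers move at their own pace and stop on an object; the grip force is fixed at half the most. Time passes only in rows, so rows that repeat a pose let the fingers close, or fill a call up. It gives the time, the measured TCP pose, the force, the opening and the grip force at its end, in the units of the state.
- monitor.read_state(): the state, without advancing time (a new reading comes with each control period).
- viewer.get_image(name): name is "scene" or "top" or "wrist"; returns (picture, depth): 420x560x3 uint8, red, green, blue; 420x560 float32, mm along the optical axis (not along the pixel's ray), 0 where there is no reading.
- viewer.camera_model(name): a dict with "mtx" (3x3 intrinsics, pixels), "R" (3x3) and "t" (3): a world point X has camera coordinates R X + t. Camera axes: x right, y down, z forward; pixel columns grow to the right and rows downward; lengths in mm; the calibration is good to about 2 mm. The wrist camera is an equidistant fisheye: a pixel r from the principal point sees the ray r / f radians off the axis. A picture is of the moment at which its call begins: read the wrist's pose just before it. camera_model takes no time and is no camera call; for the wrist camera it gives the pose at the moment of the call.
- workorder.finish_job(): hands the job in; it is judged then, once.
The state is a dict: "clock": time; "qpos": joint angles; "qd": joint speeds; "tau": joint torques, N m; "eef_pos": TCP position; "tool_rot": TCP orientation; "force": force on the tool from outside, world axes, zero at the start; "torque": the same for the moment, N m; "width": finger opening in mm; "gripper_force": force on a finger pad.
Only numpy, scipy, OpenCV 4.12 (cv2) and the standard library are available. Lean on these libraries where they do the work, as an engineer would, in place of code of your own. Each camera call takes 0.05 s, during which the arm holds its last target. There are 200 camera calls.

## Working session

There is one attempt and no reset: what is moved stays moved. The work goes in short steps, Python scripts to look and compute and a tool call to move; the robot and the scene stay as the last step left them, time stands still between calls to the robot, and variables do not carry over. Pictures are saved under pics/ and viewed, at most 10 in all, crops included, and the job is handed in when it is done.

Besides the shell and the picture viewer there is one more tool, called as name(argument=value, ...) on one line, values as JSON. arm_command: Moves the arm, as the interface text tells. Its arguments: {"type":"object","properties":{"series":{"type":"array","items":{"type":"number"}}},"required":["series"]}

```bash
mkdir -p pics; cat > h.py <<'E'
import numpy as np,cv2
from cell import monitor,viewer,workorder
def save(n,im): cv2.imwrite('pics/'+n,im[:,:,::-1])
def ray(name,uv,z):
    m=viewer.camera_model(name);R=np.array(m['R']);t=np.array(m['t']);K=np.array(m['mtx'])
    d=np.linalg.solve(K,np.array([uv[0],uv[1],1.]))
    C=-R.T@t;w=R.T@d
    return C+w*(z-C[2])/w[2]
def cloud(name,dep):
    m=viewer.camera_model(name);R=np.array(m['R']);t=np.array(m['t']);K=np.array(m['mtx'])
    v,u=np.indices(dep.shape);p=np.stack([u,v,np.ones_like(u)],-1)@np.linalg.inv(K).T*dep[...,None]
    return (p-t)@R
E
python3 - <<'E'
from h import *
a,d=viewer.get_image('top');b,e=viewer.get_image('scene')
np.savez('top0',a=a,d=d);np.savez('sc0',a=b,d=e)
save('top0.png',a);save('sc0.png',b)
s=monitor.read_state();print(s)
for n in('top','scene'):
    m=viewer.camera_model(n);print(n,m)
E
```

```text
{'clock': 0.1, 'qpos': array([ 1.14820157,  0.62926459,  0.03843719,  1.51828331, -0.02698114,
        0.99629829, -0.019978  ]), 'qd': array([ 1.50521912e-03, -1.36067097e-03, -1.27831266e-03, -2.99381766e-03,
       -2.54963139e-05,  3.34497176e-04, -1.39088409e-03]), 'tau': array([ 3.83209001e-03, -5.64524603e+01,  1.23057570e+00, -1.93971831e+01,
        1.12807538e-02,  5.45796880e-03, -4.60281763e-05]), 'eef_pos': array([ 226.85547632, -608.51998874,  230.46891726]), 'tool_rot': array([-3.13985717e+00,  2.98292165e-05,  3.56832815e-01]), 'force': array([-0.13708195, -0.4829972 ,  0.34729683]), 'torque': array([ 0.00502176, -0.02062041, -0.02624353]), 'gripper_force': 0.0, 'width': 85.34127599782524}
top {'mtx': array([[506.32973111,   0.        , 276.15834678],
       [  0.        , 506.32973111, 203.42392516],
       [  0.        ,   0.        ,   1.        ]]), 'R': array([[-0.00891856, -0.99995859, -0.00181267],
       [-0.99789684,  0.00901654, -0.06419193],
       [ 0.06420562,  0.00123635, -0.99793592]]), 't': array([ -59.31931363,  570.86476285, 1548.54686695])}
scene {'mtx': array([[544.59294963,   0.        , 294.15917492],
       [  0.        , 544.59294963, 217.59530348],
       [  0.        ,   0.        ,   1.        ]]), 'R': array([[-0.41531036, -0.90957981,  0.01348584],
       [-0.76669822,  0.34201568, -0.54332229],
       [ 0.48958262, -0.23598694, -0.83941588]]), 't': array([ 200.90774353,  476.78563047, 1370.19383331])}
```

View pics/top0.png

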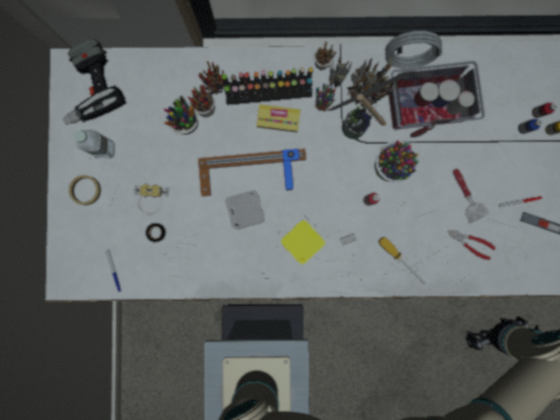

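View pics/sc0.png

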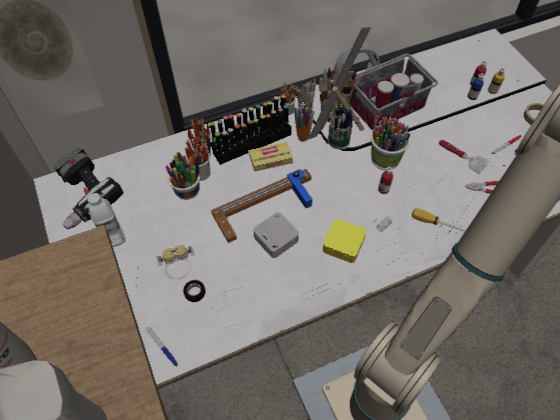

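Candidates in the top view: the grey box at (244,209), in front of the gap, is the steel box. The yellow box at (303,241) is the look-alike. The fixture's inner corner is near (209,165) and the blue arm near (289,175). I'll measure these and check them in one crop.

```bash
cat > meas.py <<'E'
from h import *
def boxfit(a,d,name='top',roi=None):
    P=cloud(name,d)
    return P
if __name__=='__main__':
    z=np.load('top0.npz');a,d=z['a'],z['d'];P=cloud('top',d);hsv=cv2.cvtColor(a,cv2.COLOR_RGB2HSV)
    H,S,V=[hsv[...,i].astype(int) for i in range(3)]
    def rep(n,m,zc):
        m=cv2.morphologyEx(m.astype(np.uint8),cv2.MORPH_OPEN,np.ones((2,2)))
        cs,_=cv2.findContours(m,cv2.RETR_EXTERNAL,cv2.CHAIN_APPROX_NONE);c=max(cs,key=cv2.contourArea)
        w=np.array([ray('top',q[0],zc)[:2] for q in c],np.float32)
        r=cv2.minAreaRect(w);print(n,cv2.contourArea(c),np.round(r[0],1),np.round(r[1],1),round(r[2],1)); print(np.round(cv2.boxPoints(r)).tolist())
    v,u=np.indices(d.shape)
    win=(u>190)&(u<310)&(v>140)&(v<235)
    rep('box h',win&(P[...,2]>30)&(P[...,2]<60)&(S<60)&(v>185),44)
    rep('blue',win&(H>95)&(H<125)&(S>120),42)
    wood=win&(H<20)&(S>70)
    rep('wood',wood,24); 
    rep('woodfence',wood&(v<168)&(u<280),24);rep('woodend',wood&(v>168)&(u<215),24)
    print('table z',np.median(P[180:230,320:360,2]), 'box top',np.median(P[200:215,235:250,2]))
    save('crop0.png',cv2.resize(a[135:260,180:330],None,fx=5,fy=4.8,interpolation=cv2.INTER_CUBIC))
E
python3 meas.py
```

```text
box h 1055.5 [548.2  28. ] [103.3 103.2] 15.1
[[485.0, 64.0], [512.0, -35.0], [611.0, -8.0], [585.0, 91.0]]
blue 306.5 [ 672.5 -112.4] [ 46.  120.2] 89.4
[[612.0, -135.0], [732.0, -136.0], [733.0, -90.0], [613.0, -89.0]]
wood 370.5 [659.3  40.8] [115.1 254.1] 3.4
[[594.0, 164.0], [609.0, -89.0], [724.0, -83.0], [709.0, 171.0]]
woodfence 162.5 [695.   46.6] [248.1  28.1] 89.5
[[680.0, -77.0], [708.0, -78.0], [710.0, 170.0], [682.0, 171.0]]
woodend 188.5 [635.8 153.7] [81.5 26. ] 3.3
[[594.0, 164.0], [596.0, 138.0], [677.0, 143.0], [676.0, 169.0]]
table z -1.2156772781074272 box top 43.70355460458645
```

View pics/crop0.png

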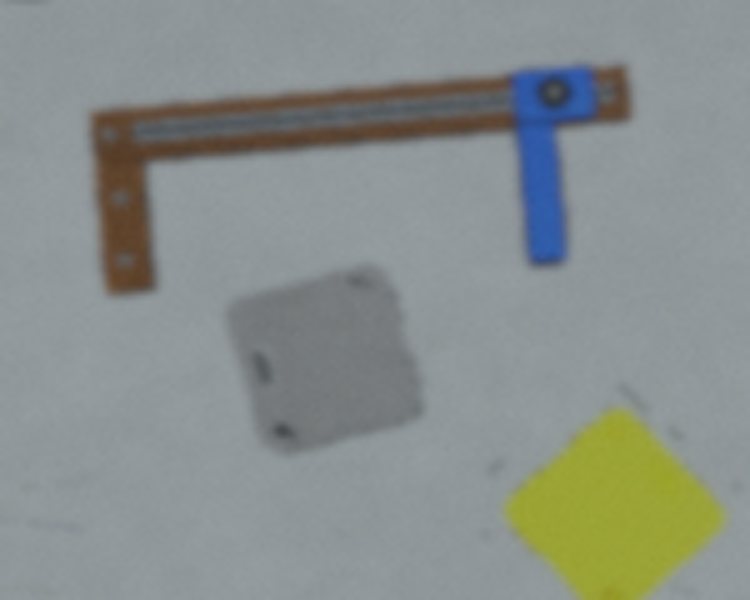

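```bash
python3 - <<'E'
from h import *
z=np.load('top0.npz');a,d=z['a'],z['d'];hsv=cv2.cvtColor(a,cv2.COLOR_RGB2HSV)
H,S,V=[hsv[...,i].astype(int) for i in range(3)]
wood=(H<20)&(S>70);blue=(H>95)&(H<125)&(S>120)
W=lambda u,v,zz:ray('top',(u,v),zz)[:2]
# fence front edge: lowest wood pixel per column
f=np.array([W(u,np.where(wood[145:180,u])[0].max()+145.5,24) for u in range(216,280)])
e=np.array([W(np.where(wood[v,195:222])[0].max()+195.5,v,24) for v in range(172,192)])
l=np.array([W(np.where(blue[v,275:305])[0].min()+274.5,v,42) for v in range(166,186)])
r=np.array([W(np.where(blue[v,275:305])[0].max()+275.5,v,42) for v in range(166,186)])
pf=np.polyfit(f[:,1],f[:,0],1);pe=np.polyfit(e[:,0],e[:,1],1);pl=np.polyfit(l[:,0],l[:,1],1)
th=-np.arctan(pf[0]);print('yaw fence',np.degrees(th),'end',np.degrees(np.arctan(pe[0])),'blue',np.degrees(np.arctan(pl[0])), 'resid',np.std(f[:,0]-np.polyval(pf,f[:,1])))
ex=np.array([np.cos(th),np.sin(th)]);ey=np.array([-ex[1],ex[0]])
fx=np.median(f@ex);fy=np.median(e@ey);O=fx*ex+fy*ey
print('O',O,'blue L',np.median(l@ey)-fy,'R',np.median(r@ey)-fy,'blue tip x',(l@ex).min()-fx)
c=np.array([548.2,28]);print('box in fix',(c-O)@ex,(c-O)@ey)
for p in [(-51,-51),(-47,-300)]: print(p,O+p[0]*ex+p[1]*ey)
y=(H>25)&(H<35)&(S>150);y[:,:250]=0;y[:200]=0;y[:,330:]=0
q=np.argwhere(y);print('yellow left corner',W(q[:,1].min(),q[q[:,1].argmin(),0],44),'near/far',W(303,q[:,0].max(),44),W(303,q[:,0].min(),44))
E
```

```text
yaw fence 4.587520363492437 end 3.659531232198443 blue 5.192738645351234 resid 0.881683066924483
O [683.52551786 146.89120808] blue L -235.0780032434563 R -255.57859348540748 blue tip x -77.64746479483802
box in fix -144.40111301202384 -107.6867387485725
(-51, -51) [636.76797786  91.97552313]
(-47, -300) [ 660.67063466 -155.90683405]
yellow left corner [454.4433131  -81.15027006] near/far [ 390.61495842 -143.97300487] [ 511.40458168 -145.46136823]
```

arm_command(series=[50,2,-2.3,0,3,50,4.6,-5.3,0,7,50,7.2,-8.3,0,11,50,9.8,-11.3,0,14,50,12.4,-14.3,0,15.9])

```text
clock: 0.52
eef_pos: [293.4, -429.7, 230.9]
tool_rot: [-3.141, 0.0, 0.076]
force: [0.9, 0.4, 0.5]
width: 42.7
gripper_force: 0.0
```

arm_command(series=[50,1.7,-3.65,0,0,50,3.4,-7.3,0,0,50,5.1,-10.95,0,0,50,6.8,-14.6,0,0,50,8.6,-18.2,0,0])

```text
clock: 0.93
eef_pos: [364.5, -241.5, 231.2]
tool_rot: [-3.141, 0.0, 0.079]
force: [0.8, 0.2, 0.5]
width: 42.6
gripper_force: 0.0
```

arm_command(series=[50,1.7,-3.65,0,0,50,3.4,-7.3,0,0,50,5.1,-10.95,0,0,50,6.8,-14.6,0,0,50,8.6,-18.2,0,0])

```text
clock: 1.35
eef_pos: [435.8, -53.3, 231.3]
tool_rot: [-3.142, 0.0, 0.079]
force: [0.9, -0.8, 1.2]
width: 42.7
gripper_force: 0.0
```

arm_command(series=[50,1.7,-3.7,0,0,50,3.4,-7.4,3,0,50,3.4,-7.4,7,0,50,3.4,-7.4,10.5,0,50,3.4,-7.4,13,0])

```text
clock: 1.77
eef_pos: [462.6, 22.6, 98.5]
tool_rot: [-3.141, 0.003, 0.082]
force: [0.0, -0.5, 0.4]
width: 42.8
gripper_force: 0.0
```

```bash
python3 - <<'E'
from h import *
a,d=viewer.get_image('wrist');save('w1.png',a);s=monitor.read_state();print(s['eef_pos'],s['tool_rot'])
E
```

```text
[460.15486072  21.70573142  95.39410672] [-3.14157873  0.00977355  0.08111067]
```

View pics/w1.png

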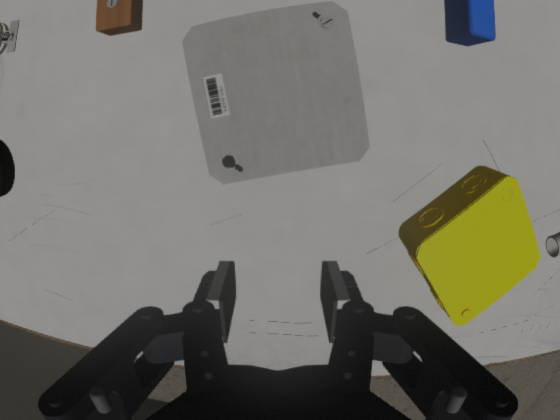

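The wrist view shows the fingers at (220,300) and (335,300), straight behind the grey box at (278,95). They are clear of the yellow box at (470,245), so I'll lower and push.

arm_command(series=[50,0,0,2.5,0,50,0,0,5,0,50,0,0,7,0,50,0,0,8,0,50,0,0,8.2,0])

```text
clock: 2.23
eef_pos: [463.2, 20.8, 20.1]
tool_rot: [3.14, 0.006, 0.079]
force: [-0.8, -0.5, 0.1]
width: 42.5
gripper_force: 0.0
```

arm_command(series=[50,0.6,0,0,0,50,1.3,0,0,0,50,2,0,0,0,50,2.7,0,0,0,50,3.4,0,0,0])

```text
clock: 2.65
eef_pos: [497.2, 23.8, 21.3]
tool_rot: [3.141, 0.006, 0.08]
force: [-2.7, 0.3, 1.5]
width: 42.6
gripper_force: 1.3
```

arm_command(series=[50,-0.8,0,0,0,50,-0.8,0,1.2,0,50,-0.4,0,1.2,0,50,0.2,0,1.2,0,50,0.8,0,1.2,0])

```text
clock: 3.07
eef_pos: [505.1, 24.3, 9.0]
tool_rot: [3.141, 0.005, 0.08]
force: [-1.7, 0.8, -1.2]
width: 42.9
gripper_force: 0.6
```

arm_command(series=[50,0.6,0,0,0,50,1.2,0,0,0,50,1.8,0,0,0,50,2.4,0,0,0,50,3,0,0,0])

```text
clock: 3.48
eef_pos: [534.9, 26.3, 8.8]
tool_rot: [3.141, 0.006, 0.079]
force: [-3.5, 0.6, 2.5]
width: 42.7
gripper_force: 1.7
```

arm_command(series=[50,0.6,0,0,0,50,1.2,0,0,0,50,1.8,0,0,0,50,2.2,0,0,0,50,2.2,0,0,0])

```text
clock: 3.9
eef_pos: [558.8, 28.6, 8.6]
tool_rot: [3.141, 0.002, 0.079]
force: [0.6, -0.3, -0.0]
width: 42.6
gripper_force: 0.0
```

```bash
python3 - <<'E'
from h import *
s=monitor.read_state();print(s['eef_pos'],s['force'])
a,d=viewer.get_image('wrist');save('w2.png',a)
E
```

```text
[558.83597961  28.55940644   8.58555908] [ 0.56280845 -0.25859892 -0.03581242]
```

View pics/w2.png

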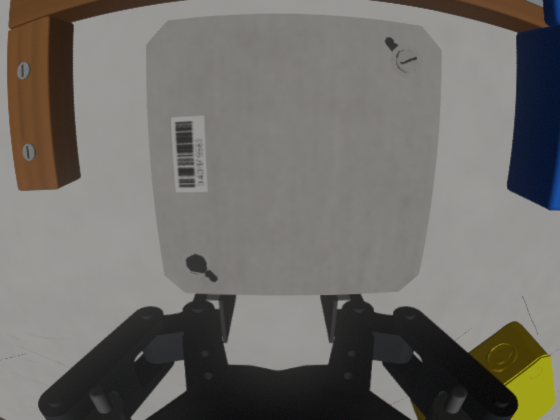

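The wrist view shows the box at (293,155), square to the gripper and centred. Its far edge is at row 18, just short of the fence at the top. About 20 mm remains.

arm_command(series=[50,0.4,0,0,0,50,0.8,0,0,0,50,1.2,0,0,0,50,1.5,0,0,0,50,1.7,0,0,0])

```text
clock: 4.37
eef_pos: [574.3, 29.8, 8.4]
tool_rot: [3.141, 0.004, 0.079]
force: [-2.9, 0.1, 1.2]
width: 42.8
gripper_force: 1.4
```

arm_command(series=[50,0.1,0,0,0,50,0.2,0,0,0,50,0.3,0,0,0,50,0.4,0,0,0,50,0.5,0,0,0])

```text
clock: 4.78
eef_pos: [578.8, 30.1, 8.4]
tool_rot: [3.141, 0.004, 0.08]
force: [-2.4, -0.3, 0.4]
width: 42.4
gripper_force: 1.3
```

arm_command(series=[50,0.1,0,0,0,50,0.2,0,0,0,50,0.3,0,0,0,50,0.4,0,0,0,50,0.5,0,0,0])

```text
clock: 5.2
eef_pos: [580.0, 30.1, 8.1]
tool_rot: [3.14, 0.012, 0.08]
force: [-11.2, -0.0, 8.1]
width: 42.9
gripper_force: 5.6
```

arm_command(series=[50,0.1,0,0,0,50,0.2,0,0,0,50,0.3,0,0,0,50,0.4,0,0,0,50,0.4,0,0,0])

```text
clock: 5.62
eef_pos: [579.8, 30.0, 7.7]
tool_rot: [3.139, 0.02, 0.08]
force: [-16.9, -0.3, 11.4]
width: 43.0
gripper_force: 8.6
```

```bash
python3 - <<'E'
from h import *
a,d=viewer.get_image('top');np.savez('top1',a=a,d=d);save('t1.png',cv2.resize(a[135:260,180:330],None,fx=5,fy=4.8,interpolation=cv2.INTER_CUBIC))
b,d=viewer.get_image('scene');save('s1.png',cv2.resize(b[150:275,200:350],None,fx=5,fy=4.8,interpolation=cv2.INTER_CUBIC))
E
```

```text
(no output)
```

View pics/s1.png

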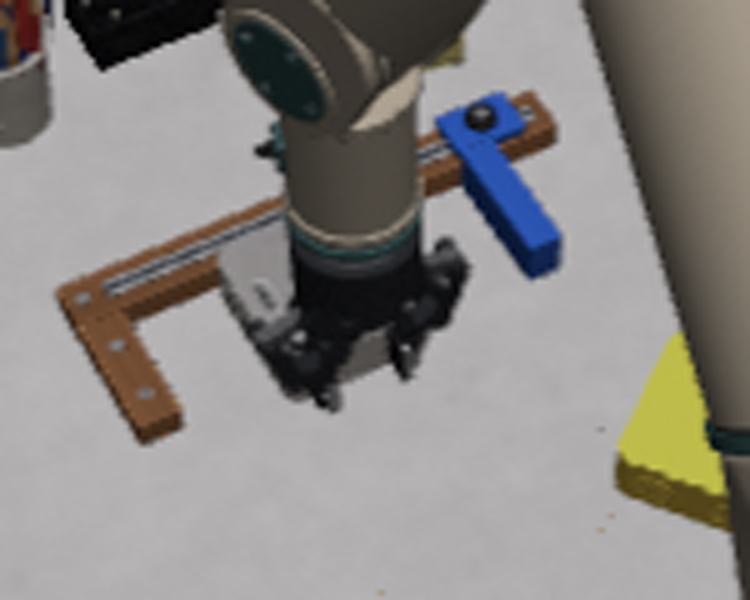

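The crop shows the box lying against the fence, with the blue stop still far right at (500,180). I'll retreat, close the fingers and go round to the right of the blue arm.

arm_command(series=[50,-1.5,0,0,0,50,-3,0,0,0,50,-3,0,-3.5,0,0,-3,0,-7,0,0,-3,0,-10,0])

```text
clock: 6.13
eef_pos: [559.6, 28.9, 110.3]
tool_rot: [3.142, 0.002, 0.08]
force: [1.3, -0.1, 0.7]
width: 19.4
gripper_force: 0.0
```

arm_command(series=[0,1.6,3.6,0,0,0,3.2,7.2,0,0,0,4.8,10.8,0,0,0,6.4,14.4,0,0,0,8,18,0,0])

```text
clock: 6.55
eef_pos: [654.4, -146.8, 109.0]
tool_rot: [3.14, 0.001, 0.079]
force: [0.9, 0.7, -0.2]
width: 0.1
gripper_force: 0.0
```

arm_command(series=[0,0.7,1.4,0,0,0,0.7,1.4,0,0,0,0.7,1.4,0,0,0,0.7,1.4,0,0,0,0.7,1.4,0,0])

```text
clock: 6.97
eef_pos: [660.4, -155.8, 108.4]
tool_rot: [-3.141, 0.004, 0.082]
force: [1.0, 0.5, 0.6]
width: -0.1
gripper_force: 0.0
```

```bash
python3 - <<'E'
from h import *
s=monitor.read_state();print(s['eef_pos'],s['force'],s['width'])
a,d=viewer.get_image('wrist');save('w3.png',a)
E
```

```text
[ 660.4328291  -155.76908788  108.40041934] [1.01616618 0.46230124 0.62372587] -0.06245454402895934
```

View pics/w3.png

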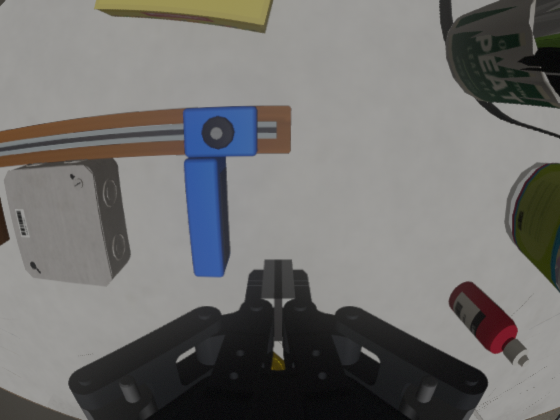

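The wrist view shows the closed fingers at (278,270), right of the blue arm at (207,215). The box is flush on the fence at left, and the bottle at (485,315) is clear.

arm_command(series=[0,0,0,3,0,0,0,0,6,0,0,0,0,8.5,0,0,0,0,9.5,0,0,0,0,9.5,0])

```text
clock: 7.43
eef_pos: [657.8, -156.6, 10.7]
tool_rot: [-3.141, 0.009, 0.081]
force: [-0.3, -0.1, 0.1]
width: -0.2
gripper_force: 0.0
```

arm_command(series=[0,0,-0.6,0,0,0,0,-1.2,0,0,0,0,-1.8,0,0,0,0,-2.4,0,0,0,0,-3,0,0])

```text
clock: 7.85
eef_pos: [658.4, -127.4, 14.6]
tool_rot: [3.14, 0.002, 0.08]
force: [0.5, -3.0, 1.3]
width: 0.1
gripper_force: 1.2
```

arm_command(series=[0,0,-0.7,0,0,0,0,-1.4,0,0,0,0,-2.1,0,0,0,0,-2.8,0,0,0,0,-3.5,0,0])

```text
clock: 8.27
eef_pos: [655.0, -92.8, 13.4]
tool_rot: [3.141, 0.004, 0.079]
force: [0.8, -1.5, 0.7]
width: 0.2
gripper_force: 1.2
```

arm_command(series=[0,0,-0.6,0,0,0,0,-1.2,0,0,0,0,-1.8,0,0,0,0,-2.4,0,0,0,0,-2.9,0,0])

```text
clock: 8.68
eef_pos: [652.5, -63.5, 13.2]
tool_rot: [3.141, 0.004, 0.08]
force: [1.5, -1.9, 1.0]
width: -0.3
gripper_force: 1.1
```

arm_command(series=[0,0,-0.4,0,0,0,0,-0.8,0,0,0,0,-1.2,0,0,0,0,-1.6,0,0,0,0,-2,0,0])

```text
clock: 9.1
eef_pos: [651.1, -46.0, 13.2]
tool_rot: [3.139, 0.004, 0.078]
force: [1.6, -4.4, 0.1]
width: 0.1
gripper_force: 2.5
```

arm_command(series=[0,0,-0.5,0,0,0,0,-1,0,0,0,0,-1.5,0,0,0,0,-2,0,0,0,0,-2.5,0,0])

```text
clock: 9.52
eef_pos: [649.1, -21.2, 13.2]
tool_rot: [3.139, 0.004, 0.078]
force: [2.4, -5.1, 0.8]
width: 0.0
gripper_force: 2.5
```

arm_command(series=[0,0,-0.4,0,0,0,0,-0.8,0,0,0,0,-1.2,0,0,0,0,-1.6,0,0,0,0,-1.9,0,0])

```text
clock: 9.93
eef_pos: [647.6, -1.6, 13.2]
tool_rot: [3.14, 0.004, 0.079]
force: [2.5, -3.7, 0.7]
width: -0.0
gripper_force: 2.5
```

arm_command(series=[0,0,-0.1,0,0,0,0,-0.2,0,0,0,0,-0.3,0,0,0,0,-0.4,0,0,0,0,-0.5,0,0])

```text
clock: 10.35
eef_pos: [647.4, 0.9, 13.2]
tool_rot: [3.137, 0.004, 0.078]
force: [2.9, -9.7, 1.9]
width: -0.2
gripper_force: 5.0
```

arm_command(series=[0,0,-0.1,0,0,0,0,-0.2,0,0,0,0,-0.3,0,0,0,0,-0.4,0,0,0,0,-0.4,0,0])

```text
clock: 10.77
eef_pos: [647.3, 0.9, 13.3]
tool_rot: [3.133, 0.005, 0.075]
force: [3.0, -13.9, 2.1]
width: 0.1
gripper_force: 7.1
```

```bash
python3 - <<'E'
from h import *
s=monitor.read_state();print(s['eef_pos'],s['force'])
a,d=viewer.get_image('wrist');save('w4.png',a)
E
```

```text
[647.3284598    0.90771635  13.28195581] [  2.97100034 -13.86126273   2.06842011]
```

View pics/w4.png

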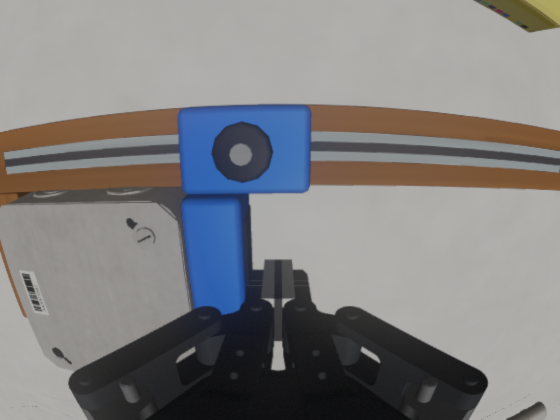

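The box is clamped: blue arm at (215,255) against the box's right side, stop force about 14 N. I'll back off and verify from above.

arm_command(series=[0,0,1.5,0,0,0,0,3,0,0,0,0,3,-4,0,0,0,3,-8,0,0,0,3,-12,0])

```text
clock: 11.23
eef_pos: [647.8, -21.0, 133.0]
tool_rot: [-3.14, 0.009, 0.08]
force: [1.4, 0.2, -0.5]
width: -0.2
gripper_force: 0.0
```

arm_command(series=[0,-2.5,-2.5,-1,0,0,-5,-5,-2,0,0,-7.5,-7.5,-3,0,0,-10,-10,-4,0,0,-12,-12,-5,0])

```text
clock: 11.65
eef_pos: [517.1, 91.0, 183.8]
tool_rot: [-3.14, 0.008, 0.082]
force: [0.1, 1.2, 0.4]
width: 0.1
gripper_force: 0.0
```

arm_command(series=[0,0,0,0,0,0,0,0,0,0,0,0,0,0,0,0,0,0,0,0,0,0,0,0,0])

```text
clock: 12.07
eef_pos: [521.1, 87.7, 183.0]
tool_rot: [3.141, 0.005, 0.077]
force: [0.5, -0.5, -0.4]
width: 0.1
gripper_force: 0.0
```

```bash
python3 - <<'E'
from h import *
a,d=viewer.get_image('wrist');save('w5.png',a)
m=viewer.camera_model('wrist');K=np.array(m['mtx']);R=np.array(m['R']);t=np.array(m['t'])
print(K[0,0],K[0,2],K[1,2])
# rectify onto world plane z=44 seen from the top, 0.5mm/px
xs=np.arange(760,520,-.4);ys=np.arange(200,-80,-.4)
for z,n in((44,'r44.png'),(24,'r24.png')):
    X,Y=np.meshgrid(xs,ys,indexing='ij');p=np.stack([X,Y,np.full_like(X,z)],-1)@R.T+t
    th=np.arctan2(np.hypot(p[...,0],p[...,1]),p[...,2]);ph=np.arctan2(p[...,1],p[...,0])
    u=(K[0,2]+K[0,0]*th*np.cos(ph)).astype(np.float32);v=(K[1,2]+K[0,0]*th*np.sin(ph)).astype(np.float32)
    save(n,cv2.remap(a,u,v,cv2.INTER_LINEAR))
E
```

```text
325.19226210127806 277.7387644682594 210.94914408958957
```

View pics/r44.png

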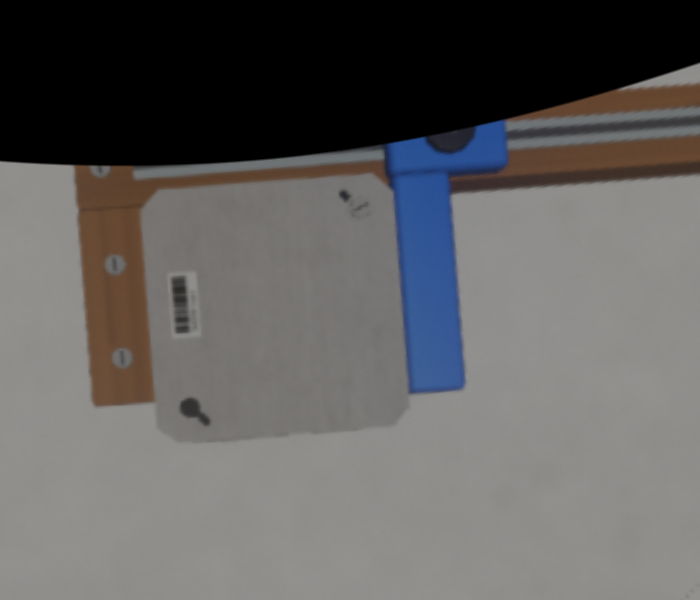

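The rectified view shows the box square between the end stop (115,300) and the blue arm (425,280). Whether it still touches the fence can't be seen to the millimetre. A light two-finger touch on its near face will seat it, and I'll compare the contact position with the earlier one (fixture x about -112.7).

arm_command(series=[50,0,0,0,0,50,0.8,0.3,3,0,50,1,0.5,7,0,50,1,0.5,11,0,50,1,0.5,14,0])

```text
clock: 12.53
eef_pos: [529.8, 83.6, 40.9]
tool_rot: [3.141, 0.006, 0.078]
force: [-0.3, -0.8, -0.7]
width: 42.8
gripper_force: 0.0
```

arm_command(series=[50,0,0,2,0,50,0,0,3.3,0,50,0,0,3.3,0,50,0.5,0,3.3,0,50,1,0,3.3,0])

```text
clock: 12.95
eef_pos: [541.3, 85.3, 11.2]
tool_rot: [3.141, 0.003, 0.079]
force: [0.1, -0.3, -1.0]
width: 42.8
gripper_force: 0.0
```

arm_command(series=[50,0.5,0,0,0,50,1,0,0,0,50,1.5,0,0,0,50,1.8,0,0,0,50,2,0,0,0])

```text
clock: 13.37
eef_pos: [561.1, 86.8, 10.9]
tool_rot: [3.141, 0.003, 0.079]
force: [0.8, 0.3, 0.3]
width: 42.6
gripper_force: 0.0
```

arm_command(series=[50,0.4,0,0,0,50,0.7,0,0,0,50,0.9,0,0,0,50,1.1,0,0,0,50,1.2,0,0,0])

```text
clock: 13.78
eef_pos: [572.4, 87.8, 10.4]
tool_rot: [3.141, 0.004, 0.079]
force: [-0.3, 0.1, 1.1]
width: 42.4
gripper_force: 0.0
```

arm_command(series=[50,0.1,0,0,0,50,0.2,0,0,0,50,0.3,0,0,0,50,0.4,0,0,0,50,0.5,0,0,0])

```text
clock: 14.2
eef_pos: [575.5, 88.0, 10.2]
tool_rot: [3.14, 0.008, 0.079]
force: [-4.8, -0.2, 3.9]
width: 42.6
gripper_force: 2.6
```

arm_command(series=[50,0.1,0,0,0,50,0.2,0,0,0,50,0.3,0,0,0,50,0.3,0,0,0,50,0.3,0,0,0])

```text
clock: 14.62
eef_pos: [575.4, 87.8, 9.9]
tool_rot: [3.139, 0.013, 0.08]
force: [-8.9, -0.8, 6.6]
width: 42.6
gripper_force: 4.7
```

arm_command(series=[50,-1.5,0,0,0,50,-3,0,0,0,50,-4,0,-3,0,50,-4,0,-7,0,50,-4,0,-11,0])

```text
clock: 15.03
eef_pos: [539.4, 85.2, 121.0]
tool_rot: [3.141, 0.007, 0.08]
force: [1.9, 0.1, -1.3]
width: 42.4
gripper_force: 0.0
```

arm_command(series=[50,-0.5,0,-2,0,50,-0.5,0,-4,0,50,-0.5,0,-6,0,50,-0.5,0,-6,0,50,-0.5,0,-6,0])

```text
clock: 15.45
eef_pos: [537.1, 85.0, 181.7]
tool_rot: [3.141, 0.001, 0.079]
force: [0.1, -0.7, -0.3]
width: 42.8
gripper_force: 0.0
```

```bash
python3 - <<'E'
from h import *
a,d=viewer.get_image('wrist');save('w6.png',a)
E
```

```text
(no output)
```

View pics/w6.png

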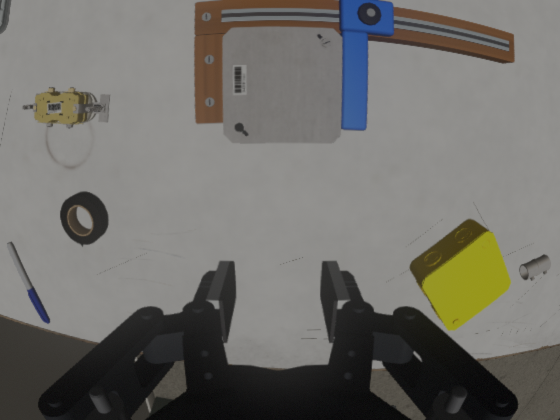

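The box at (282,85) sits in the corner with the blue arm at (354,80) tight against it. The bystanders in view are where they were, and the robot is clear.

```bash
python3 -c "
from cell import workorder
print(workorder.finish_job())"
```

```text
the job is handed in; nothing more can be done
None
```

The steel box is flat against the back fence and held square in the corner by the blue side stop; no other items were touched, and the job was handed in at about 15.5 s of the 45 s allowed.

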